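Unlock the takings box

ROBOT

A 6-joint arm with a two-finger parallel gripper is mounted at the origin on a cart in front of the work surface, level with it; the furniture and walls round the work are solid. World frame = base frame: x ahead of the robot, y to its left, z up, the work surface at z = 0. Lengths are in m, angles in rad, forces in N, time in s.
With the tool pointing down it reaches from about 0.35 to 0.775 m from the base axis. Payload 7.3 kg.
Tool frame: the origin (TCP) lies at the very end of the fingers, on their centre line; the grasp point (between the pads) lies 19 mm behind it; z points along the fingers, x is the direction in which the jaws open and shut, and the axes are right-handed (so a half turn about z gives the same grasp; the last joint's range is limited). The gripper opens to 92 mm and grips with 3 to 60 N. Pads are 19 mm wide; open, the fingers measure 130 mm over their backs; the gripper's body (75 mm by 190 mm) begins 47 mm behind the grasp point.
Start: joints at [0.966, 0.342, 1.524, -0, 1.275, -0.146], TCP at [0.232, 0.471, 0.227] pointing down, gripper open.
Joint ranges: [-2.53, 2.53], [-0.77, 2.02], [0.04, 2.7], [-1, 4.14], [0.28, 2.66], [-3.11, 3.11]. Speed limits (rad/s): [2.57, 2.57, 3.14, 3.14, 3.14, 3.14].

INTERFACE

Orientations are given as [roll, pitch, yaw] about the fixed x, y, z axes, in that order (R = Rz(yaw) Ry(pitch) Rx(roll)).
In Python, from cell import robot, read_camera, nets gives the robot as it stands. The module is installed in compiled form; this text tells all that it offers.
- The arm moves only by the tool carry_out, never from a script. Its arguments are lists of equal length, an entry for each row: "translation": the shift along the tool's x, y, z in m, a list of three; "turn": the turn, a rotation vector about the tool's x, y, z in rad, a list of three; "gripper": the gripper's target within -1 to 1 (shut at 1, half-way at 0, fully open at -1). A call has 1 to 10 rows; each row shifts and turns the commanded pose from where the row before left it, along the tool's axes as they then stand; what a row does not reach is not made up. A row lasts 1/10 s, in which the tool goes at most 50 mm and 8.59 degrees, less where a joint would pass 70% of its speed; a pose out of reach is approached as far as the arm can. A call with a gripper value outside its range is refused whole. The fingers move at their own pace and stop on an object; "squeeze" is the grip in N (left out, the last holds). Time passes only in rows, so rows that do not move let the fingers close. It gives the time, the measured TCP pose, the force and the opening at its end, in the units of the state.
- robot.observe(): the state, without advancing time (a new reading comes with each control period).
- read_camera(name): name is "scene" or "side" or "wrist"; returns a dict with "img" (420x560x3 uint8, red, green, blue), "fx", "fy", "cx", "cy" (pixels), "world_from_camera" (4x4, takes a point from camera to world coordinates). Camera axes: x right, y down, z forward; pixel columns grow to the right and rows downward; lengths in m; the calibration is good to about 2 mm. A picture is of the moment at which its call begins. There is no depth.
- robot.hand_in(): hands the job in, once; it reports no verdict.
Trained networks look in a picture, given as the dict that the camera call returned (one of the last four; its "shot" number tells which), for a name from the list of things; names that differ only in an ending like _2 or _b are one class to them, and where a whole thing is asked for, a point or a joint stands for the part that bears it (a point fixed in the world has none). Each returns a list of dicts, best first, with "score" (0 to 1); they miss things now and then, are a little off and sometimes report something else, mostly with a low value. They report only what shows in the picture. A call takes as long as a camera call.
- nets.regions_of(picture, name): "region" (420x560 bool, what is visible of it) and "pixel" ([column, row] in pixels, amid what is visible of it).
- nets.tip_of(picture, name): "pixel" ([column, row] in pixels: a listed point, or the origin of a listed thing).
The state is a dict: "time": time; "qpos": joint angles; "qvel": joint speeds; "joint_efforts": joint torques, N m; "tool_pos": TCP position; "tool_rot": TCP orientation; "contact_force": force on the tool from outside, world axes, zero at the start; "torque": the same for the moment, N m; "opening": finger opening in m.
Only numpy, scipy, OpenCV 4.12 (cv2) and the standard library are available. Lean on these libraries where they do the work, as an engineer would, in place of code of your own. Each camera call takes 0.05 s, during which the arm holds its last target. There are 200 camera calls.

TASK

Unlock the green cash box on the counter with its code: turn the red knob on its lid so that it points to 4, and the white knob so that it points to 2. When both are right the steel latch between them springs out by itself and uncovers the yellow window behind it; leave the knobs set like that and let go.

Things in the scene. Friction and masses are not known exactly. Their poses are not given: they have to be found in the camera images.
- cash_box: Green cash box fixed to the counter, 276 mm wide (y) x 156 deep (x), flat lid top 80 mm above the counter. Origin: centre of its underside; z up, x from its front (carrying handle, robot side) to its rear, y to the left seen from the front. On the lid two knobs turn on upright axes at x = 0: red at y = +80 mm, white at y = -80 mm, with the steel latch (24 mm wide, 8 high) between them.
- dial_red (a joint): Red bar knob, rad: 0 = points to 3, straight to the box's rear (+x); grows clockwise from above; number n of its flat white scale (1 to 5, 96 mm across) is at (n-3) x 0.6, so 4 at +0.6. Stops +-1.3, friction 0.03 to 0.08 N m, stays where left. Upright bar 14 mm thick, 46 long, centred on the axis, 7.5 to 40 mm above the lid, on a 52 mm disc; a white line marks the end that points.
- dial_white (a joint): White bar knob, of the same shape and scale as the red one, rad: 0 = points to 3, straight to the box's rear; grows clockwise seen from above, number n at (n-3) x 0.6, so 2 at -0.6. Stops at +-1.3, friction 0.03 to 0.08 N m, stays where it is left. A black line on top and down one end face marks the end that points.
- latch (a joint): Steel latch in a window on the lid, m: 0 locked, 0.014 fully out towards the box's front. A 3 N spring pushes it; hidden cams of the knobs block it until both knobs stand within about 10 degrees of their code numbers (red 4, white 2), then it springs out by itself, uncovering the yellow of the window behind it, and keeps the knobs within about 20 degrees of those numbers.

How it is judged:
By the outcome, as a careful person would: the job done as asked, in the order asked, and still so for the second after the job is handed in, with the robot touching nothing.
It also fails if it takes over 48 s, if anything falls off the work surface, if the arm or the gripper's body presses on something with over 40 N, if the wrist force passes 120 N, or if a joint passes its speed limit or range.

## Working session

There is one attempt and no reset: what is moved stays moved. The work goes in short steps, Python scripts to look and compute and a tool call to move; the robot and the scene stay as the last step left them, time stands still between calls to the robot, and variables do not carry over. Pictures are saved under pics/ and viewed, about 8 in all and at most 12, crops included, and the job is handed in when it is done.

Besides the shell and the picture viewer there is one more tool, called after "Request:" by a JSON object that holds its "op" and its "data", one argument or row to a line. carry_out: Moves the arm, as the interface text tells. Its arguments: {"type":"object","properties":{"translation":{"type":"array","items":{"type":"array","items":{"type":"number"}}},"turn":{"type":"array","items":{"type":"array","items":{"type":"number"}}},"gripper":{"type":"array","items":{"type":"number"}},"squeeze":{"type":"number"}},"required":["translation","turn","gripper"]}

```bash
mkdir -p pics; cat > h.py <<'E'
import numpy as np, cv2
from cell import robot, read_camera, nets
def ray(p,px):
    T=np.array(p["world_from_camera"]);d=np.array([(px[0]-p["cx"])/p["fx"],(px[1]-p["cy"])/p["fy"],1.])
    return T[:3,3],T[:3,:3]@d
def at_z(p,px,z):
    o,d=ray(p,px);return o+d*(z-o[2])/d[2]
def proj(p,X):
    T=np.array(p["world_from_camera"]);c=T[:3,:3].T@(np.array(X)-T[:3,3])
    return np.array([p["fx"]*c[0]/c[2]+p["cx"],p["fy"]*c[1]/c[2]+p["cy"]])
def save(p,n): cv2.imwrite("pics/"+n,p["img"][:,:,::-1])
E
python3 - <<'E'
from h import *
s=robot.observe();print({k:np.round(v,3) for k,v in s.items()})
ims=[]
for n in ("scene","side"):
    p=read_camera(n);ims.append(p["img"])
    print(n,np.round(np.array(p["world_from_camera"])[:3,3],2))
    for t,z in (("cash_box",0),("dial_red",.12),("dial_white",.12)):
        for r in nets.tip_of(p,t)[:1]: print(t,"tip",np.round(r["pixel"]),round(r["score"],2),at_z(p,r["pixel"],z if t=="cash_box" else .08).round(3))
        for r in nets.regions_of(p,t)[:1]: print(t,"reg",np.round(r["pixel"]),round(r["score"],2),at_z(p,r["pixel"],.105).round(3))
    save(p,n+"0.png")
E
```

```text
{'time': np.float64(0.0), 'qpos': array([ 0.966,  0.343,  1.525, -0.   ,  1.275, -0.146]), 'qvel': array([-0.   , -0.   ,  0.001,  0.001, -0.001,  0.001]), 'joint_efforts': array([-1.0000e-03, -4.3125e+01, -2.4422e+01,  7.2000e-02,  5.6000e-02,
       -0.0000e+00]), 'tool_pos': array([0.232, 0.47 , 0.226]), 'tool_rot': array([-3.141e+00,  2.000e-03,  1.112e+00]), 'contact_force': array([ 0.606, -0.219,  1.122]), 'torque': array([-0.012,  0.049,  0.037]), 'opening': np.float64(0.092)}
scene [ 0.15 -0.68  0.59]
cash_box tip [273. 254.] 0.77 [ 0.515 -0.168  0.   ]
cash_box reg [276. 241.] 0.81 [ 0.471 -0.239  0.105]Traceback (most recent call last):
  File "<stdin>", line 8, in <module>
ValueError: it knows: cash_box
```

```bash
python3 - <<'E'
from h import *
ims=[]
for n in ("scene","side"):
    p=read_camera(n);print(n,np.round(np.array(p["world_from_camera"]),3).tolist(),p["fx"],p["cx"],p["cy"])
    for f in (nets.tip_of,):
        for r in f(p,"cash_box")[:1]: print(r["pixel"],r["score"],at_z(p,r["pixel"],0).round(3))
    save(p,n+"0.png")
E
```

```text
scene [[0.794, -0.373, 0.48, 0.148], [-0.608, -0.484, 0.629, -0.677], [-0.003, -0.791, -0.611, 0.588], [0.0, 0.0, 0.0, 1.0]] 470.3696259519869 281.73289667727005 208.45484207577192
[273.0, 255.3] 0.83 [ 0.513 -0.173  0.   ]
side [[-0.882, -0.321, 0.344, 0.263], [-0.471, 0.593, -0.653, 0.441], [0.006, -0.738, -0.674, 0.66], [0.0, 0.0, 0.0, 1.0]] 392.3617767245932 285.90660247915986 209.92832056320415
[309.6, 227.9] 0.58 [ 0.52  -0.169  0.   ]
```

View pics/scene0.png

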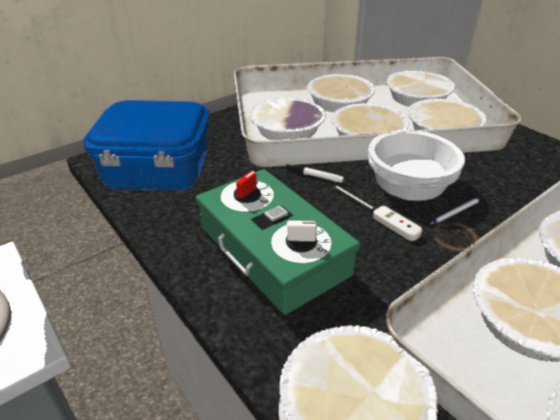

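View pics/side0.png

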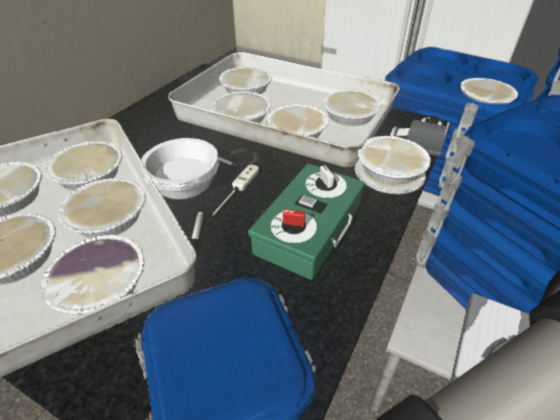

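The scene view has the box around (277,235), with the red knob near (246,186) and the white near (301,233). The side view has red at (293,218) and white at (326,177). I'll take enlarged crops to measure these.

```bash
python3 - <<'E'
import cv2,numpy as np
a=cv2.imread("pics/scene0.png")[155:275,190:360];b=cv2.imread("pics/side0.png")[150:270,240:370]
a=cv2.resize(a,None,fx=4.5,fy=4.5,interpolation=cv2.INTER_CUBIC);b=cv2.resize(b,None,fx=5,fy=5,interpolation=cv2.INTER_CUBIC)
for im,f,c0,r0 in((a,4.5,190,155),(b,5,240,150)):
    for c in range(0,im.shape[1],int(f*20)): cv2.putText(im,str(c0+int(c/f)),(c,10),0,.4,(0,255,255));cv2.line(im,(c,12),(c,20),(0,255,255))
    for r in range(0,im.shape[0],int(f*20)): cv2.putText(im,str(r0+int(r/f)),(0,r+4),0,.4,(0,255,255));cv2.line(im,(25,r),(32,r),(0,255,255))
cv2.imwrite("pics/ca.png",a);cv2.imwrite("pics/cb.png",b)
E
```

```text
(no output)
```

View pics/ca.png

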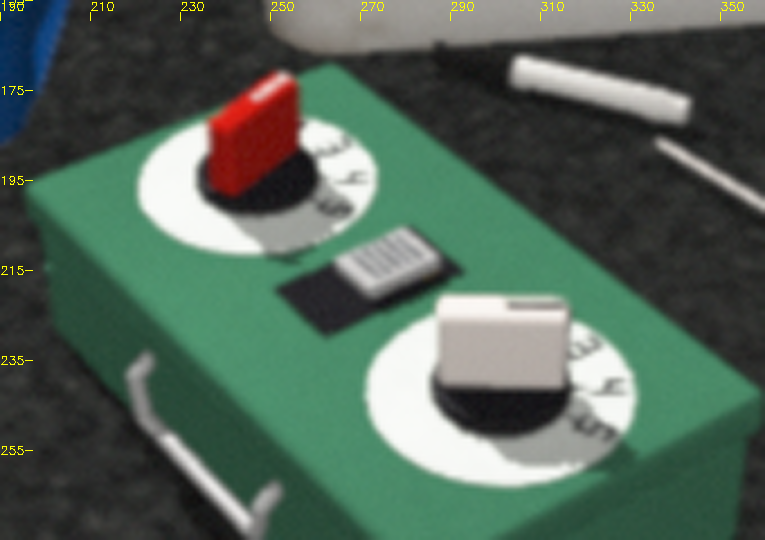

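View pics/cb.png

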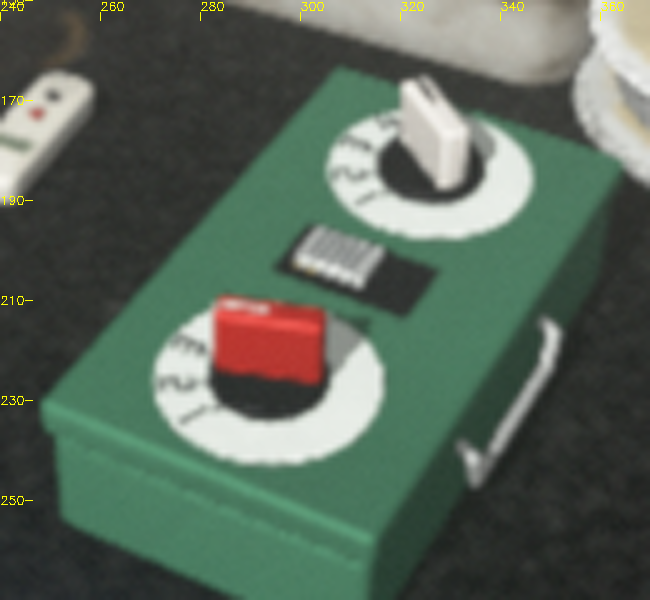

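The crops show the lid corners and the knob-top edges clearly, and both pointer marks are at the rear end. I'll triangulate from those.

```bash
python3 - <<'E'
from h import *
from scipy.optimize import least_squares
P={n:read_camera(n) for n in("scene","side")}
O=[("scene",(78,69),(264,169)),("scene",(138/2*0-78,138),(196.5,196)),("scene",(78,-138),(359.5,242.5)),
("side",(78,138),(249,231)),("side",(-78,138),(314.6,258)),("side",(78,-138),(308,163.5)),("side",(-78,-138),(364,182))]
O[0]=("scene",(78,138),(264,169))
def B(v,x,y,z):
    c,s=np.cos(v[2]),np.sin(v[2]);return [v[0]+c*x-s*y,v[1]+s*x+c*y,z]
def f(v):
    r=[]
    for n,a,px in O: r+=list(proj(P[n],B(v,a[0]/1e3,a[1]/1e3,.08))-px)
    return r
q=least_squares(f,[.51,-.17,0],loss="soft_l1");v=q.x;print("box",v.round(3),np.round(f(v),1))
for s,y in(("red",.08),("white",-.08)): print(s,np.round(B(v,0,y,0),3),[proj(P[n],B(v,0,y,.08)).round(1) for n in P])
K={"red":{"scene":((238.2,182.6),(254.7,171.9)),"side":((305,212.8),(283.6,210.8))},"white":{"scene":((287.6,222.3),(316.4,222.3)),"side":((332.4,177),(322,166.4))}}
for k in K:
  for n in P:
    a,b=[at_z(P[n],p,.12) for p in K[k][n]];d=b-a
    print(k,n,"mid",((a+b)/2).round(3),"len",np.linalg.norm(d).round(3),"q",round(v[2]-np.arctan2(d[1],d[0]),3))
E
```

```text
box [ 0.518 -0.164 -0.022] [-0.  -1.2 -2.6 -0.8  1.3 -0.1 -1.4 -0.8  0.6  0.7  0.  -1.   2.4 -0.4]
red [ 0.52  -0.084  0.   ] [array([246.8, 195.3]), array([294. , 226.2])]
white [ 0.516 -0.244  0.   ] [array([300.6, 242.2]), array([326.3, 184.6])]
red scene mid [ 0.521 -0.085  0.12 ] len 0.044 q -0.261
red side mid [ 0.521 -0.085  0.12 ] len 0.044 q -0.381
white scene mid [ 0.519 -0.243  0.12 ] len 0.045 q 0.635
white side mid [ 0.517 -0.241  0.12 ] len 0.045 q 0.583
```

Request:
{"op": "carry_out", "data": {
  "translation": [
    [0,0,-0.04],
    [-0.0264,0.0361,0],
    [-0.0264,0.0361,0],
    [-0.0264,0.0361,0],
    [-0.0264,0.0361,0],
    [-0.0264,0.0361,0],
    [-0.0264,0.0361,0],
    [-0.0264,0.0361,0],
    [-0.0264,0.0361,0],
    [-0.0264,0.0361,0]
  ],
  "turn": [
    [0,0,0],
    [0,0,0],
    [0,0,0],
    [0,0,0],
    [0,0,0],
    [0,0,0],
    [0,0,0],
    [0,0,0],
    [0,0,0],
    [0,0,0]
  ],
  "gripper": [-1,-1,-1,-1,-1,-1,-1,-1,-1,-1]
}}

```text
time: 1.45
tool_pos: [0.4191, 0.1121, 0.267]
tool_rot: [3.141, -0.001, 1.112]
contact_force: [0.6, -0.0, 0.4]
opening: 0.0919
```

Request:
{"op": "carry_out", "data": {
  "translation": [
    [-0.0264,0.0361,0],
    [-0.0264,0.0361,0],
    [-0.0264,0.0361,0],
    [-0.0264,0.0361,0],
    [-0.0264,0.0361,0],
    [0,0,0],
    [0,0,0],
    [0,0,0],
    [0,0,0],
    [0,0,0]
  ],
  "turn": [
    [0,0,0],
    [0,0,0],
    [0,0,0],
    [0,0,0],
    [0,0,0],
    [0,0,-0.15],
    [0,0,-0.15],
    [0,0,-0.15],
    [0,0,-0.15],
    [0,0,-0.15]
  ],
  "gripper": [-0.4,-0.4,-0.4,-0.4,-0.4,-0.4,-0.4,-0.4,-0.4,-0.4]
}}

```text
time: 2.45
tool_pos: [0.5219, -0.0845, 0.2667]
tool_rot: [-3.142, -0.0, 1.868]
contact_force: [1.4, 0.3, -0.2]
opening: 0.0642
```

Request:
{"op": "carry_out", "data": {
  "translation": [
    [0,0,0.04],
    [0,0,0.02],
    [0,0,0]
  ],
  "turn": [
    [0,0,0],
    [0,0,0],
    [0,0,0]
  ],
  "gripper": [-0.4,-0.4,-0.4]
}}

```text
time: 2.75
tool_pos: [0.5202, -0.084, 0.204]
tool_rot: [-3.137, -0.004, 1.862]
contact_force: [-0.3, 0.1, 0.6]
opening: 0.0641
```

```bash
python3 - <<'E'
from h import *
p=read_camera("wrist");save(p,"w1.png");s=robot.observe();print(s["tool_pos"],s["tool_rot"])
print([proj(p,X).round(0) for X in ([.52,-.084,.12],[.516,-.244,.12])])
hsv=cv2.cvtColor(p["img"],cv2.COLOR_RGB2HSV);m=((hsv[...,0]<8)|(hsv[...,0]>172))&(hsv[...,1]>170)&(hsv[...,2]>90)
r,c=np.nonzero(m);print(len(r),c.mean(),r.mean(),at_z(p,(c.mean(),r.mean()),.12))
E
```

```text
[ 0.52138854 -0.08431103  0.20599251] [-3.13951417e+00 -1.48164838e-03  1.86196013e+00]
[array([284., 211.]), array([ 82., 148.])]
276 281.3007246376812 219.56521739130434 [ 0.52716439 -0.08447177  0.12      ]
```

View pics/w1.png

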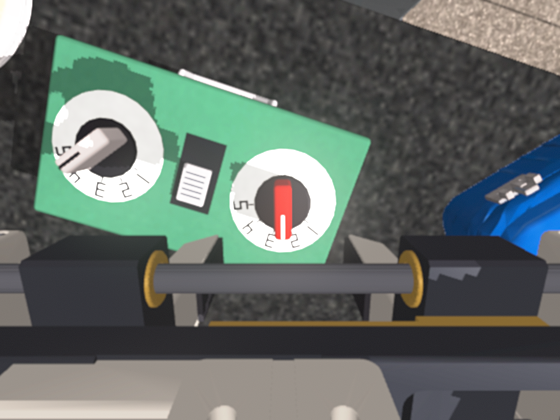

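The wrist view shows the red bar upright at (283,180–237), between the jaws and square to them. Its predicted centre is (284,211), so it matches. I'll descend and grip.

Request:
{"op": "carry_out", "data": {
  "translation": [
    [0,0,0.04],
    [0,0,0.04],
    [0,0,0.02],
    [0,0,0.01],
    [0,0,0],
    [0,0,0],
    [0,0,0],
    [0,0,0],
    [0,0,0]
  ],
  "turn": [
    [0,0,0],
    [0,0,0],
    [0,0,0],
    [0,0,0],
    [0,0,0],
    [0,0,0],
    [0,0,0],
    [0,0,0],
    [0,0,0]
  ],
  "gripper": [-0.4,-0.4,-0.4,-0.4,-0.4,1,1,1,1],
  "squeeze": 20
}}

```text
time: 3.7
tool_pos: [0.5223, -0.0846, 0.0975]
tool_rot: [3.14, 0.001, 1.862]
contact_force: [0.9, -0.5, -0.7]
opening: 0.0365
```

Request:
{"op": "carry_out", "data": {
  "translation": [
    [0,0,0],
    [0,0,0],
    [0,0,0],
    [0,0,0],
    [0,0,0]
  ],
  "turn": [
    [0,0,0],
    [0,0,0],
    [0,0,0],
    [0,0,0],
    [0,0,0]
  ],
  "gripper": [1,1,1,1,1]
}}

```text
time: 4.2
tool_pos: [0.5218, -0.0838, 0.0968]
tool_rot: [-3.142, -0.001, 1.862]
contact_force: [-1.2, 5.6, 2.7]
opening: 0.014
```

Request:
{"op": "carry_out", "data": {
  "translation": [
    [0,0,0],
    [0,0,0],
    [0,0,0],
    [0,0,0],
    [0,0,0],
    [0,0,0],
    [0,0,0],
    [0,0,0],
    [0,0,0]
  ],
  "turn": [
    [0,0,0.13],
    [0,0,0.13],
    [0,0,0.13],
    [0,0,0.13],
    [0,0,0.13],
    [0,0,0.13],
    [0,0,0.14],
    [0,0,0],
    [0,0,0]
  ],
  "gripper": [1,1,1,1,1,1,1,1,1]
}}

```text
time: 5.1
tool_pos: [0.5218, -0.0841, 0.0968]
tool_rot: [-3.141, -0.0, 0.946]
contact_force: [-1.6, 3.9, 3.3]
opening: 0.0138
```

Request:
{"op": "carry_out", "data": {
  "translation": [
    [0,0,0],
    [0,0,0],
    [0,0,0],
    [0,0,0],
    [0,0,0],
    [0,0,-0.03],
    [0,0,-0.04],
    [0,0,-0.04],
    [0,0,0]
  ],
  "turn": [
    [0,0,0],
    [0,0,0],
    [0,0,0],
    [0,0,0],
    [0,0,0],
    [0,0,0],
    [0,0,0],
    [0,0,0],
    [0,0,0]
  ],
  "gripper": [-0.4,-0.4,-0.4,-0.4,-0.4,-0.4,-0.4,-0.4,-0.4]
}}

```text
time: 6.0
tool_pos: [0.5247, -0.0854, 0.2123]
tool_rot: [3.131, -0.003, 0.942]
contact_force: [0.2, 0.3, -0.0]
opening: 0.0642
```

Request:
{"op": "carry_out", "data": {
  "translation": [
    [-0.0328,0.0225,0],
    [-0.0328,0.0225,0],
    [-0.0328,0.0225,0],
    [-0.0328,0.0225,0],
    [0,0,0],
    [0,0,0]
  ],
  "turn": [
    [0,0,0],
    [0,0,0],
    [0,0,0],
    [0,0,0],
    [0,0,0],
    [0,0,0]
  ],
  "gripper": [-0.4,-0.4,-0.4,-0.4,-0.4,-0.4]
}}

```text
time: 6.6
tool_pos: [0.517, -0.244, 0.2056]
tool_rot: [-3.14, -0.0, 0.94]
contact_force: [0.1, -0.3, -0.0]
opening: 0.064
```

```bash
python3 - <<'E'
from h import *
p=read_camera("wrist");save(p,"w2.png")
print([proj(p,X).round(0) for X in ([.522,-.084,.12],[.518,-.243,.12])])
E
```

```text
[array([466.,  90.]), array([286., 210.])]
```

View pics/w2.png

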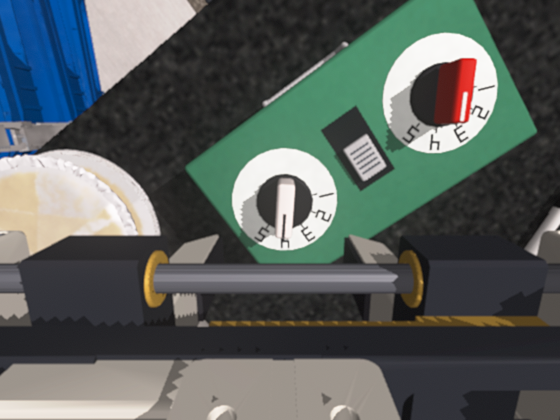

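The wrist view shows the white bar at (284,178–240), square to the jaws and pointing at 4. The red bar runs (468,60)→(463,122), parallel to the line from the scale's centre (440,93) to its 4 (434,143), so red is set. Next I'll grip white.

Request:
{"op": "carry_out", "data": {
  "translation": [
    [0,0,0.04],
    [0,0,0.04],
    [0,0,0.02],
    [0,0,0.01],
    [0,0,0],
    [0,0,0],
    [0,0,0],
    [0,0,0],
    [0,0,0],
    [0,0,0]
  ],
  "turn": [
    [0,0,0],
    [0,0,0],
    [0,0,0],
    [0,0,0],
    [0,0,0],
    [0,0,0],
    [0,0,0],
    [0,0,0],
    [0,0,0],
    [0,0,0]
  ],
  "gripper": [-0.4,-0.4,-0.4,-0.4,-0.4,1,1,1,1,1]
}}

```text
time: 7.65
tool_pos: [0.5177, -0.2437, 0.0971]
tool_rot: [3.141, -0.0, 0.942]
contact_force: [-0.4, -0.2, 0.1]
opening: 0.029
```

Request:
{"op": "carry_out", "data": {
  "translation": [
    [0,0,0],
    [0,0,0],
    [0,0,0],
    [0,0,0]
  ],
  "turn": [
    [0,0,0],
    [0,0,0],
    [0,0,0],
    [0,0,0]
  ],
  "gripper": [1,1,1,1]
}}

```text
time: 8.05
tool_pos: [0.5177, -0.2433, 0.0968]
tool_rot: [-3.142, -0.0, 0.942]
contact_force: [0.2, 2.0, 1.5]
opening: 0.0139
```

Turn from yaw 0.942 to 2.149, which is -1.207.

Request:
{"op": "carry_out", "data": {
  "translation": [
    [0,0,0],
    [0,0,0],
    [0,0,0],
    [0,0,0],
    [0,0,0],
    [0,0,0],
    [0,0,0],
    [0,0,0],
    [0,0,0],
    [0,0,0]
  ],
  "turn": [
    [0,0,-0.14],
    [0,0,-0.14],
    [0,0,-0.14],
    [0,0,-0.14],
    [0,0,-0.14],
    [0,0,-0.14],
    [0,0,-0.14],
    [0,0,-0.14],
    [0,0,-0.085],
    [0,0,0]
  ],
  "gripper": [1,1,1,1,1,1,1,1,1,1]
}}

```text
time: 9.05
tool_pos: [0.5177, -0.2443, 0.0968]
tool_rot: [-3.141, 0.001, 2.148]
contact_force: [0.7, -2.3, 0.5]
opening: 0.0142
```

Request:
{"op": "carry_out", "data": {
  "translation": [
    [0,0,0],
    [0,0,0],
    [0,0,0],
    [0,0,0],
    [0,0,0],
    [0,0,0],
    [0,0,-0.03],
    [0,0,-0.04],
    [0,0,-0.04],
    [0,0,0]
  ],
  "turn": [
    [0,0,0],
    [0,0,0],
    [0,0,0],
    [0,0,0],
    [0,0,0],
    [0,0,0],
    [0,0,0],
    [0,0,0],
    [0,0,0],
    [0,0,0]
  ],
  "gripper": [1,1,-0.4,-0.4,-0.4,-0.4,-0.4,-0.4,-0.4,-0.4]
}}

```text
time: 10.05
tool_pos: [0.52, -0.2448, 0.2127]
tool_rot: [3.137, 0.01, 2.147]
contact_force: [-0.2, -0.4, 0.3]
opening: 0.0636
```

```bash
python3 - <<'E'
from h import *
p=read_camera("wrist");save(p,"w3.png")
E
```

```text
(no output)
```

View pics/w3.png

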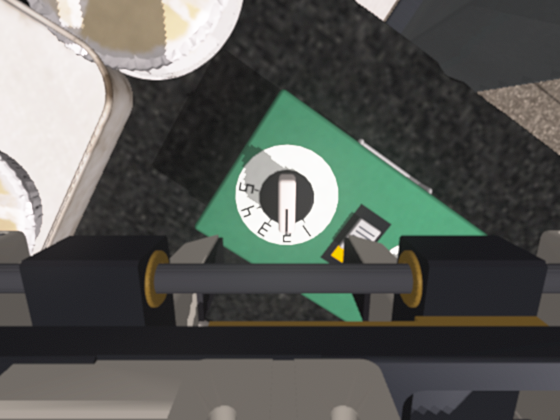

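White points to 2 at (287,238). The yellow shows at (340,253) and the latch has moved to the front. I'll raise the arm clear and check the whole lid.

Request:
{"op": "carry_out", "data": {
  "translation": [
    [0,0,-0.04],
    [0,0,-0.04],
    [0,-0.04,-0.03],
    [0,-0.04,0],
    [0,0,0],
    [0,0,0]
  ],
  "turn": [
    [0,0,0],
    [0,0,0],
    [0,0,0],
    [0,0,0],
    [0,0,0],
    [0,0,0]
  ],
  "gripper": [-0.4,-0.4,-0.4,-0.4,-0.4,-0.4]
}}

```text
time: 10.7
tool_pos: [0.4498, -0.2871, 0.3157]
tool_rot: [3.142, -0.002, 2.145]
contact_force: [0.1, 0.2, -0.1]
opening: 0.064
```

```bash
python3 - <<'E'
from h import *
w=read_camera("wrist")["img"];a=read_camera("scene")["img"];
a=cv2.resize(a[155:275,190:360],(560,395),interpolation=cv2.INTER_CUBIC)
b=np.hstack([cv2.resize(w,(390,292)),cv2.resize(a,(400,292))])
cv2.imwrite("pics/f.png",b[:,:,::-1]);s=robot.observe();print(s["tool_pos"],s["contact_force"],s["time"])
E
```

```text
[ 0.45077655 -0.28650363  0.31554528] [-0.39678237 -0.05679048  0.16325797] 10.8
```

View pics/f.png

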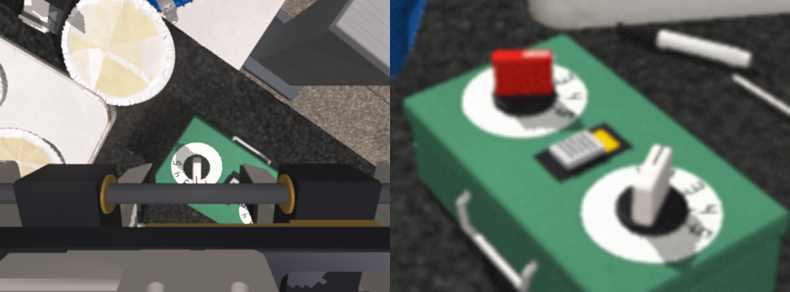

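The scene crop shows the red bar (495–550,60) pointing to 4 and the white (655,160) pointing to 2. The latch is out with yellow showing at (607,138), and the gripper is well clear. I'll hand in now.

```bash
python3 -c "
from cell import robot
print(robot.hand_in())"
```

```text
the job is handed in; nothing more can be done
None
```

The cash box is unlocked. I turned the red knob to 4 first, then the white knob to 2, and the latch sprang out by itself and uncovered the yellow window.

- **Last checks:** After I let go, the wrist view showed white on 2. The scene view showed both knobs still set and the yellow uncovered. The contact force was near zero, with the gripper about 0.2 m above the knobs.
- **Limits:** The run took about 11 s of the 48 s allowed. The contact forces reported after each move stayed below 8 N.
- **Disagreements:** No check failed. The two cameras differed by about 0.12 rad on red's starting angle. I used the mean, and the wrist view confirmed it before I gripped the knob.

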